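Set the photometer's filter lever to the third click and press its key

ROBOT

A 6-joint arm with a two-finger parallel gripper is mounted at the origin on the work surface. World frame = base frame: x ahead of the robot, y to its left, z up, the work surface at z = 0. Lengths are in mm, angles in degrees, forces in N, time in s.
With the tool pointing down it reaches from about 350 to 850 mm from the base axis. Payload 8.1 kg.
Tool frame: the origin (TCP) lies at the very end of the fingers, on their centre line; the grasp point (between the pads) lies r.tcp_to_grasp behind it (r.tcp_to_grasp is the distance from the TCP to the grasp point, in mm); z points along the fingers, y is the line along which they close (so a half turn about z gives the same grasp; the last joint's range is limited). The gripper opens to 85 mm and grips with 20 to 120 N. Pads are 22 mm wide; open, the fingers measure 114 mm over their backs; the gripper's body (76 mm by 85 mm) begins 54 mm behind the grasp point. The pads swing forward as they close: fully open they stand 13 mm farther back than shut.
Start: joints at [71.998, 7.471, 85.268, -0, 87.261, -4.893], TCP at [136.063, 584.373, 196.792] pointing down, gripper open.
Joint ranges: [-169.43, 169.43], [-51.17, 129.36], [1.28, 143.12], [-76.62, 256.62], [0, 156.53], [-152.29, 152.29]. Speed limits (degrees/s): [136.94, 136.94, 159.86, 180, 180, 180].

INTERFACE

Orientations are given as [roll, pitch, yaw] about the fixed x, y, z axes, in that order (R = Rz(yaw) Ry(pitch) Rx(roll)).
In Python, from bench import r gives the robot as it stands.
- The arm moves only by the shell command python3 -m handwheel 'ROWS' [OPENING] [FORCE]. ROWS is JSON, a list of rows, each a list of 4 numbers: the shift along the tool's x, y, z in m, then the turn about the tool's z in degrees. A call has 1 to 10 rows; each row shifts and turns the commanded pose from where the row before left it, along the tool's axes as they then stand; what a row does not reach is not made up. A row lasts 1/10 s, in which the tool goes at most 50 mm and 8.59 degrees, less where a joint would pass 70% of its speed; a pose out of reach is approached as far as the arm can. A call is refused whole if a number of a shift passes 0.05 or a number of a turn 8.59, either way. A call with a gripper value outside its range is refused whole. OPENING is the finger opening in m, from 0 to 0.0854, set as the call begins (- or left out, the last holds). The fingers move at their own pace and stop on an object; FORCE is the grip in N (left out, the last holds). Time passes only in rows, so rows that do not move let the fingers close. It gives the time, the measured TCP pose, the force, the opening and the grip force at its end, in the units of the state.
- r.sense(): the state, without advancing time (a new reading comes with each control period).
- r.snapshot(name): name is "side" or "top" or "wrist"; returns the picture (420x560x3 uint8, red, green, blue); there is no depth.
- r.camera_params(name): a dict with "fx", "fy", "cx", "cy" (pixels), "R" (3x3) and "t" (3): a world point X has camera coordinates R X + t; the wrist camera has in their place "mount" (4x4, takes a point from camera to tool coordinates, whose origin is the TCP and whose axes are the flange's). Camera axes: x right, y down, z forward; pixel columns grow to the right and rows downward; lengths in mm; the calibration is good to about 2 mm. A picture is of the moment at which its call begins: read the wrist's pose just before it. camera_params takes no time and is no camera call.
- r.hand_in(): hands the job in; it is judged then, once.
The state is a dict: "time": time; "joint_pos": joint angles; "qd": joint speeds; "joint_efforts": joint torques, N m; "tool_pos": TCP position; "tcp_rot": TCP orientation; "ft_force": force on the tool from outside, world axes, zero at the start; "wrist_torque": the same for the moment, N m; "finger_gap": finger opening in mm; "grip_force": force on a finger pad.
Only numpy, scipy, OpenCV 4.12 (cv2) and the standard library are available. Lean on these libraries where they do the work, as an engineer would, in place of code of your own. Each camera call takes 0.05 s, during which the arm holds its last target. There are 200 camera calls.

TASK

The bench photometer's filter lever rests at or near its home end. With shut fingertips, push it gently along its slot, click by click, until it sits in the third click from the home end stop (home itself is not counted), without running past it and without pinching it; then press the round measuring key next to the slot right down and let it spring back. Grasp and lift nothing, do not shove the photometer about, and leave the bottle, beaker and jar alone.

Things in the scene. Friction and masses are not known exactly. Their poses are not given: they have to be found in the camera images.
- photometer: White box 200 (its x) x 270 (its y) x 70 mm high, 3.4 kg, loose on rubber feet. Origin: centre of underside, z up; its x points away from the robot within 0.45 rad. On its flat top: filter slot along y at x=-45 mm; key at x=-45, y=92; round cell cover 48 mm wide, 14 high at x=50, y=-75; display pod 75 x 125 mm, up to 20 high, at x=52, y=45. Otherwise bare.
- filter_lever (a joint): Lever travel in m along photometer +y; 0 = home stop (y=-45 mm), far stop 0.083. Clicks every 0.016: home 0, then 0.016, 0.032, third 0.048, 0.064, 0.080; a dark mark beside the slot at each click, none at home. Starts in the home or the first notch. Crests half way take up to 5 N; past one the lever jumps up to 8 mm ahead into the next notch and stays within 1 mm of it.
- lever_top (a point): Centre of the top face of the filter lever, a black upright tab 10 mm thick along its travel (photometer y), 30 mm across it (photometer x), standing from 3 to 33 mm above the photometer's top. The point is 33 mm above that top and moves with the lever.
- measure_key (a joint): Travel of the measuring key, in m: 0 up, 0.006 fully down; springs back when let go; about 5 N presses it right down.
- measure_key_top (a point): Centre of the top of the measuring key, a black round push button 28 mm across in a grey housing, near the +y end of the slot; 22 mm above the photometer's top when up. Pressed straight down.
- amber_bottle: Brown glass bottle with a black cap, 68 mm across, 150 mm high, standing loose to the +y side of the photometer. Origin: centre of its foot. To be left alone.
- beaker: Open glass beaker, 70 mm across, 85 mm high, standing loose to the -y side of the photometer. Origin: centre of its foot. To be left alone.
- small_jar: White plastic jar with a grey lid, 44 mm across, 60 mm high, standing loose beside the photometer. Origin: centre of its foot. To be left alone.

How it is judged (in metres and radians):
On the way, in this order (a step that is already met when the one before it is completed fails the run):
1. the filter lever sits in the third click (value of joint filter_lever between 0.045 and 0.051 m and velocity of joint filter_lever below 0.01 m/s), for 0.3 s.
2. the measuring key is pressed right down (value of joint measure_key above 0.0045 m), for 0.05 s.
At the end, for the whole second after the job is handed in: The lever rests within 3 mm of its third click (0.048), the key is up again (under 1.5 mm down) after having been pressed at least 4.5 mm, and the photometer, bottle, beaker and jar stand within 20 mm of where they were (value of joint filter_lever between 0.045 and 0.051 m and value of joint measure_key below 0.0015 m and distance of each of photometer, amber_bottle, beaker, small_jar from where it was at the start of the episode below 0.02 m and angle between photometer's own z axis and vertical below 0.05 rad and linear speed of photometer below 0.02 m/s); the robot touches nothing.
It fails at once if the lever runs past the third click (over the crest to the fourth, 0.056) (value of joint filter_lever above 0.056 m).
It fails at once if the lever is pinched or pushed harder than 18 N (contact force between the fingers and filter_lever above 18 N).
It fails at once if the key is pressed (over 3 mm) while the lever is not in the third click (value of joint measure_key above 0.003 m and (value of joint filter_lever below 0.045 m or value of joint filter_lever above 0.051 m)).
It fails at once if the photometer is lifted, tipped or shoved more than 20 mm (distance of photometer from where it was at the start of the episode above 0.02 m or angle between photometer's own z axis and vertical above 0.05 rad).
It fails at once if the bottle, beaker or jar is moved more than 20 mm or tipped (distance of any of amber_bottle, beaker, small_jar from where it was at the start of the episode above 0.02 m or angle between any of amber_bottle, beaker, small_jar's own z axis and vertical above 0.2 rad).
It also fails if it takes over 51 s, if anything falls off the work surface, if the arm or the gripper's body presses on something with over 40 N, if the wrist force passes 120 N, or if a joint passes its speed limit or range.

## Working session

There is one attempt and no reset: what is moved stays moved. The work goes in short steps, Python scripts to look and compute and a shell command to move; the robot and the scene stay as the last step left them, time stands still between calls to the robot, and variables do not carry over. Pictures are saved under pics/ and viewed, at most 13 in all, crops included, and the job is handed in when it is done.

```bash
mkdir -p pics; ls; python3 - <<'E'
from bench import r
import cv2
for n in("top","side"):
    cv2.imwrite(f"pics/{n}0.png",r.snapshot(n)[:,:,::-1])
    print(n,r.camera_params(n))
print(r.sense(),r.tcp_to_grasp); print(r.camera_params("wrist"))
E
```

```text
pics
top {'fx': 499.2317794898088, 'fy': 499.2317794898088, 'cx': 278.31223637223667, 'cy': 208.8591410827741, 'R': array([[-0.02649749, -0.99944067,  0.02040184],
       [-0.99349523,  0.02406784, -0.11130121],
       [ 0.11074793, -0.02321833, -0.99357728]]), 't': array([  54.70488867,  591.9452617 , 1017.57894809])}
side {'fx': 399.0727101691546, 'fy': 399.0727101691546, 'cx': 279.3439466413231, 'cy': 207.94995509619002, 'R': array([[-0.98108798, -0.19277718, -0.01741663],
       [-0.09379322,  0.55218095, -0.82843167],
       [ 0.16931985, -0.81113079, -0.55981928]]), 't': array([577.72505681, 102.62240638, 920.48211596])}
{'time': 0.1, 'joint_pos': array([ 7.19978164e+01,  7.51258421e+00,  8.53234430e+01, -4.83924205e-05,
        8.72596797e+01, -4.89585073e+00]), 'qd': array([ 0.01469111, -0.20256175, -0.06254289,  0.00151187, -0.08395925,
       -0.05331578]), 'joint_efforts': array([ 1.00881181e-03, -5.70950639e+01, -5.01941907e+01, -1.20790414e-04,
        8.12411163e-03, -2.26112735e-05]), 'tool_pos': array([135.89350536, 583.84913479, 195.82669571]), 'tcp_rot': array([-1.79904638e+02, -8.11992240e-03,  1.66893663e+02]), 'ft_force': array([ 0.46320328, -0.35083131, -0.14523528]), 'wrist_torque': array([-0.02315949,  0.05026644,  0.02775259]), 'grip_force': 0.0, 'finger_gap': 85.68344921029671} 18.700000000000003
{'fx': 359.81114797705806, 'fy': 359.81114797705806, 'cx': 271.4534165886924, 'cy': 204.42590631995398, 'mount': array([[ 1.43037443e-03, -9.48801301e-01, -3.15870298e-01,
         8.03929796e+01],
       [ 9.99998128e-01,  9.45539763e-04,  1.68816883e-03,
        -2.45638250e-01],
       [-1.30306886e-03, -3.15872122e-01,  9.48800877e-01,
        -1.77606890e+02],
       [ 0.00000000e+00,  0.00000000e+00,  0.00000000e+00,
         1.00000000e+00]])}
```

View pics/top0.png

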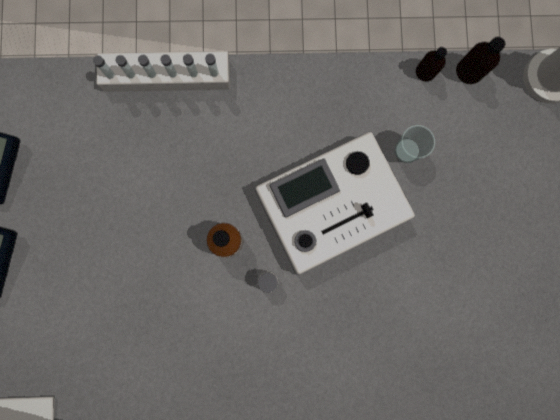

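View pics/side0.png

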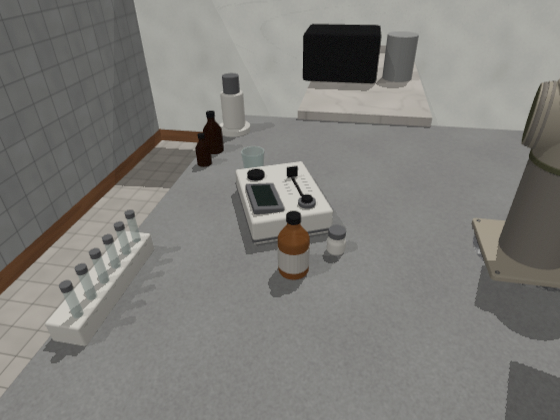

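The top view shows the photometer with its lever near (367,210), key near (305,241), cell cover near (357,162) and display near (305,187). The jar is near (262,280). Next I'll measure these.

```bash
cat > h.py <<'E'
import numpy as np, cv2
from bench import r
def ray(P,u,v,z,R=None,t=None):
    R=P["R"];t=P["t"]
    c=-R.T@t; d=R.T@np.array([(u-P["cx"])/P["fx"],(v-P["cy"])/P["fy"],1])
    return c+d*(z-c[2])/d[2]
def proj(P,X):
    p=P["R"]@np.asarray(X,float)+P["t"]; return P["fx"]*p[0]/p[2]+P["cx"],P["fy"]*p[1]/p[2]+P["cy"]
E
python3 - <<'E'
from h import *
im=cv2.imread("pics/top0.png");P=r.camera_params("top")
print("cam",-P["R"].T@P["t"])
g=im.max(2)
w=(g>150).astype(np.uint8); w[:110]=0;w[300:]=0;w[:,:245]=0
cs,_=cv2.findContours(w,cv2.RETR_EXTERNAL,cv2.CHAIN_APPROX_NONE);c=max(cs,key=cv2.contourArea)
rect=cv2.minAreaRect(c);b=cv2.boxPoints(rect);ap=cv2.approxPolyDP(c,6,True)[:,0]
print(rect,ap.tolist())
for p in ap: print(p,ray(P,*p,70).round(1))
m=np.zeros_like(g);cv2.drawContours(m,[c],-1,1,-1);m=cv2.erode(m,np.ones((5,5)))
d=((g<50)&(m>0)).astype(np.uint8)
n,l,s,ce=cv2.connectedComponentsWithStats(d)
for i in range(1,n):
    if s[i,4]>8: print(s[i],ce[i],ray(P,*ce[i],70).round(1))
cv2.imwrite("pics/topc.png",cv2.resize(im[120:290,245:435],None,fx=4,fy=4,interpolation=cv2.INTER_CUBIC)[:600])
E
```

```text
cam [ 476.84957427   64.05393403 1075.81146599]
((335.39013671875, 201.55393981933594), (96.29524993896484, 130.12916564941406), 63.8531608581543) [[371, 133], [257, 187], [298, 272], [414, 215]]
[371 133] [ 742.3 -155.6   70. ]
[257 187] [634.8  82.7  70. ]
[298 272] [460.9   4.5  70. ]
[414 215] [ 569.7 -235.4   70. ]
[346 152  23  22 386] [356.99740933 162.74611399] [ 680.4 -123.7   70. ]
[ 278  167   53   41 1150] [304.39826087 186.83043478] [632.9 -13.9  70. ]
[323 204  49  29 212] [353.13679245 216.75      ] [ 569.2 -110.9   70. ]
[298 234  15  14 154] [304.91558442 240.42857143] [523.7 -11.4  70. ]
```

View pics/topc.png

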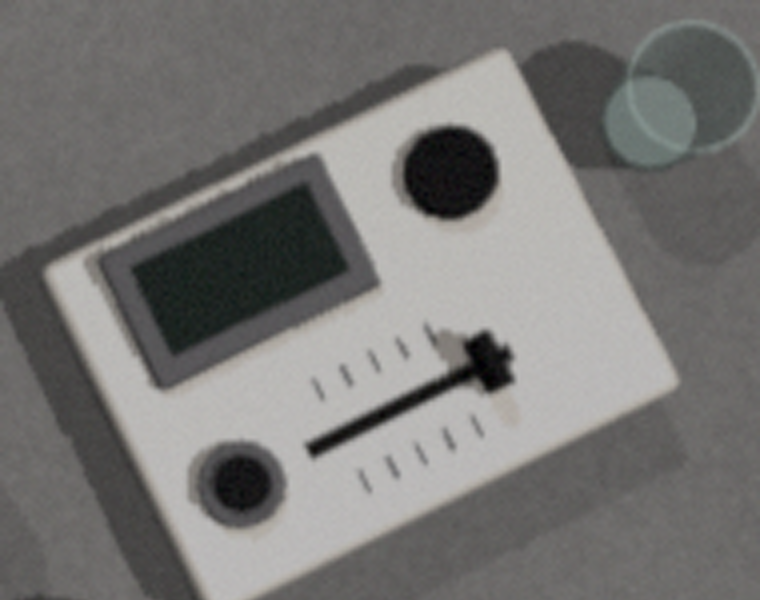

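```bash
cat >> h.py <<'E'
C=np.array([602.,-76.]);A=np.radians(24.4)
def pho(X): d=np.asarray(X)[:2]-C; return np.array([d[0]*np.cos(A)+d[1]*np.sin(A),-d[0]*np.sin(A)+d[1]*np.cos(A)])
def wor(p): return C+np.array([p[0]*np.cos(A)-p[1]*np.sin(A),p[0]*np.sin(A)+p[1]*np.cos(A)])
E
python3 - <<'E'
from h import *
P=r.camera_params("top")
f=lambda u,v:(u/4+245-.375,v/4+120-.375)
for n,u,v,z in [("lever",489,361,103),("key",240,484,92),("cover",450,172,84),("m1",456,380,70),("m3",397.5,414,70),("m5",341,435,70),("slotend",310,450,70)]:
    X=ray(P,*f(u,v),z);print(n,X.round(1),pho(X).round(1))
for n,u,v,z in[("bottle",223,239,150),("beaker",418,140,85),("jar",262,283,60)]:
    X=ray(P,u,v,z);print(n,X.round(1),pho(X).round(1))
s=r.sense()["tool_pos"];print(s,pho(s))
E
python3 -m handwheel '[[0,0,-0.01,7.5],[0,0,-0.01,7.5],[0,0,-0.01,7.5],[0,0,-0.01,7.5],[0,0,0,7.5],[0,0,0,7.5],[0,0,0,7.5]]' 0
```

```text
lever [ 579.1 -132.9  103. ] [-44.4 -42.3]
key [522.3  -9.1  92. ] [-45.   93.8]
cover [ 677.8 -121.4   84. ] [ 50.3 -72.6]
m1 [ 573.2 -122.3   70. ] [-45.3 -30.3]
m3 [556.7 -91.8  70. ] [-47.8   4.3]
m5 [546.7 -62.7  70. ] [-44.9  34.9]
slotend [539.5 -46.7  70. ] [-44.8  52.5]
bottle [526.4 146.2 150. ] [ 23.  233.6]
beaker [ 721.7 -247.9   85. ] [  38. -206.]
jar [440.7  77.1  60. ] [-83.6 206.1]
[135.89350536 583.84913479 195.82669571] [-151.88896826  793.46448336]
time: 0.8
tool_pos: [136.0, 584.1, 236.3]
tcp_rot: [-180.0, 0.0, 114.1]
ft_force: [-0.5, -0.3, 0.5]
finger_gap: -0.0
grip_force: 0.0
```

```bash
sed -i 's/602.,-76./601.2,-74.2/' h.py
python3 -m handwheel '[[-0.03,0.006,0,-0.3],[-0.048,0.006,0,0],[-0.048,0.006,0,0],[-0.048,0.006,0,0],[-0.048,0.006,0,0],[-0.048,0.006,0,0],[-0.048,0.006,0,0],[-0.048,0.006,0,0],[-0.048,0.006,0,0],[-0.048,0.006,0,0]]'
python3 -m handwheel '[[-0.048,0.006,0,0],[-0.048,0.006,0,0],[-0.048,0.006,0,0],[-0.048,0.006,0,0],[-0.048,0.006,0,0],[-0.048,0.006,0,0],[-0.048,0.006,0,0],[-0.04,0.003,0,0],[-0.03,0,0,0],[0,0,0,0]]'
python3 - <<'E'
from h import *
s=r.sense();print(s["tool_pos"],s["tcp_rot"],pho(s["tool_pos"]))
cv2.imwrite("pics/w1.png",r.snapshot("wrist")[:,:,::-1])
E
```

```text
time: 1.8
tool_pos: [383.9, 187.7, 236.6]
tcp_rot: [180.0, -0.0, 114.7]
ft_force: [1.5, 0.7, 0.1]
finger_gap: -0.1
grip_force: 0.0
time: 2.8
tool_pos: [594.1, -164.1, 235.2]
tcp_rot: [-179.9, -0.0, 114.5]
ft_force: [-0.6, 0.4, 0.2]
finger_gap: 0.2
grip_force: 0.0
[ 594.10724401 -164.13572153  235.1596453 ] [-1.79889940e+02 -2.75055446e-02  1.14483526e+02] [-43.61210195 -78.9729432 ]
```

View pics/w1.png

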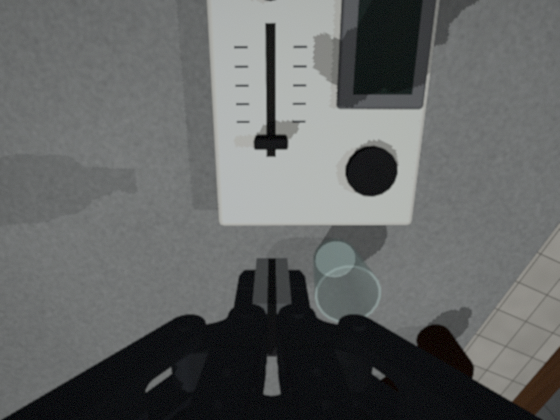

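The wrist view shows the lever at (271,140), below the first mark (row 122), so it is at home. The fingers line up with the slot and the edges are parallel. Next I'll check this against the wrist calibration.

```bash
cat >> h.py <<'E'
from scipy.spatial.transform import Rotation as Ro
def wristP(s):
    P=dict(r.camera_params("wrist"));T=np.eye(4);T[:3,:3]=Ro.from_euler("xyz",s["tcp_rot"],degrees=True).as_matrix();T[:3,3]=s["tool_pos"]
    M=np.linalg.inv(T@P["mount"]);P["R"]=M[:3,:3];P["t"]=M[:3,3];return P
E
python3 - <<'E'
from h import *
s=r.sense();P=wristP(s)
im=cv2.imread("pics/w1.png");d=(im.max(2)<45).astype(np.uint8);d[225:]=0
x=np.where(d[:,255:288])[0]
print([ (v,np.where(d[v,245:300])[0][[0,-1]]+245) for v in range(126,160,2) if d[v,245:300].any()])
for n,u,v,z in[("levtop far",271,135,103),("lev near bottom edge",271,148,103),("m1L",243,122,70),("m1R",299,122,70),("m5L",240.5,46.5,70),("m5R",300,46.5,70),("cornL",219,225,70),("cornR",412,225,70),("slot",271,24,70),("tip",272,260,235)]:
    print(n,pho(ray(P,u,v,z)).round(1))
E
```

```text
[(126, array([267, 274])), (128, array([267, 274])), (130, array([267, 274])), (132, array([267, 274])), (134, array([267, 274])), (136, array([257, 285])), (138, array([256, 286])), (140, array([255, 286])), (142, array([255, 286])), (144, array([255, 286])), (146, array([255, 286])), (148, array([266, 275])), (150, array([268, 273])), (152, array([268, 273])), (154, array([268, 273]))]
levtop far [-43.1 -36.8]
lev near bottom edge [-43.1 -47.9]
m1L [-69.4 -29.1]
m1R [-17.1 -28.9]
m5L [-70.2  35.7]
m5R [-18.   35.9]
cornL [ -96.1 -132.5]
cornR [ 101.4 -131.6]
slot [-43.5  53.6]
tip [-42.1 -87.7]
```

```bash
python3 -m handwheel '[[0,0,0.04,0],[0,0,0.04,0],[0,0,0.04,0],[0,0,0.02,0],[0,0,0.01,0],[0,0,0.003,0],[0,0,0,0]]'
python3 - <<'E'
from h import *
s=r.sense();print(s["tool_pos"],s["tcp_rot"],pho(s["tool_pos"]))
cv2.imwrite("pics/w2.png",r.snapshot("wrist")[:,:,::-1])
E
```

```text
time: 3.55
tool_pos: [594.5, -160.3, 84.8]
tcp_rot: [179.9, 0.0, 114.7]
ft_force: [0.8, 0.1, 0.5]
finger_gap: -0.1
grip_force: 0.0
[ 594.45648849 -160.28534452   84.8304752 ] [1.79948235e+02 4.92533651e-02 1.14718458e+02] [-41.70344291 -75.61074221]
```

View pics/w2.png

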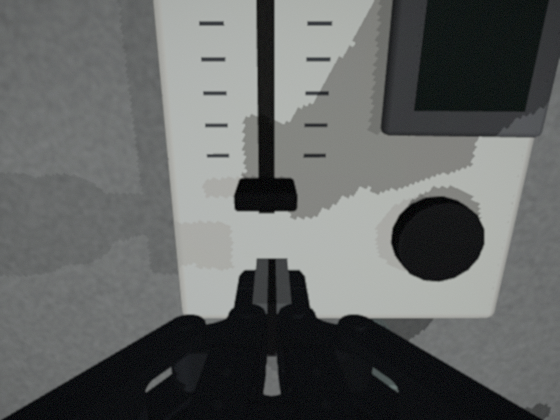

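The lever is at (266,195), still at home, and the fingertip at col 272 sits right behind it. I'll shift sideways by 3 mm and creep forward.

```bash
python3 -m handwheel '[[0.003,-0.003,0.001,0],[0.003,0,0,0],[0.003,0,0,0],[0,0,0,0]]'
python3 -m handwheel '[[0.001,0,0,0],[0.001,0,0,0],[0.001,0,0,0],[0,0,0,0]]'
python3 -m handwheel '[[0.001,0,0,0],[0.001,0,0,0],[0,0,0,0]]'
python3 - <<'E'
from h import *
s=r.sense();print(pho(s["tool_pos"]))
E
```

```text
time: 4.0
tool_pos: [587.5, -153.2, 83.2]
tcp_rot: [180.0, 0.0, 114.7]
ft_force: [0.5, 0.3, 0.3]
finger_gap: 0.0
grip_force: 0.0
time: 4.4
tool_pos: [586.1, -150.7, 82.7]
tcp_rot: [-180.0, -0.0, 114.7]
ft_force: [-0.9, -0.1, -0.7]
finger_gap: -0.1
grip_force: 0.0
time: 4.7
tool_pos: [585.3, -148.9, 82.8]
tcp_rot: [-180.0, -0.0, 114.7]
ft_force: [-0.2, 0.8, -0.2]
finger_gap: 0.0
grip_force: 0.0
[-45.36915506 -61.44132221]
```

```bash
for i in 1 2 3 ; do :; done
python3 -m handwheel '[[0.001,0,0,0],[0.001,0,0,0],[0,0,0,0]]'
python3 -m handwheel '[[0.001,0,0,0],[0.001,0,0,0],[0,0,0,0]]'
python3 -m handwheel '[[0.001,0,0,0],[0.001,0,0,0],[0,0,0,0]]'
python3 - <<'E'
from h import *
s=r.sense();print(pho(s["tool_pos"]))
E
```

```text
time: 5.0
tool_pos: [584.4, -147.1, 82.8]
tcp_rot: [-180.0, -0.0, 114.7]
ft_force: [0.0, -0.2, -0.8]
finger_gap: 0.1
grip_force: 0.0
time: 5.3
tool_pos: [583.6, -145.3, 82.8]
tcp_rot: [180.0, -0.0, 114.7]
ft_force: [1.0, 0.1, -0.0]
finger_gap: -0.0
grip_force: 0.0
time: 5.6
tool_pos: [582.8, -143.4, 82.8]
tcp_rot: [-180.0, -0.0, 114.7]
ft_force: [-0.2, 0.2, -0.1]
finger_gap: -0.1
grip_force: 0.0
[-45.38070211 -55.45143946]
```

```bash
cat >> h.py <<'E'
def lev():
    s=r.sense();P=wristP(s);im=r.snapshot("wrist");d=im.max(2)<45
    rows=[(v,int(d[v,225:315].sum())) for v in range(120,275,2)]
    # lever wide rows: dark both at +-11 columns of centre
    u0=int(proj(P,[*wor((-45,pho(s["tool_pos"])[1]+20)),103])[0])
    ok=[v for v in range(60,262) if d[v,u0-20] and d[v,u0+20]]
    tp=pho(s["tool_pos"]).round(1)
    print("tcp",tp,"u0",u0,"lever rows",ok[:1],ok[-1:],"y far",pho(ray(P,u0,ok[0],103)).round(1),"near",pho(ray(P,u0,ok[-1],103)).round(1),"t",s["time"]); return im
E
python3 - <<'E'
from h import *
im=lev();cv2.imwrite("pics/w3.png",im[:,:,::-1])
E
```

```text
tcp [-45.4 -55.5] u0 270 lever rows [216] [250] y far [-45.4 -32.8] near [-45.3 -50.3] t 5.6
```

View pics/w3.png

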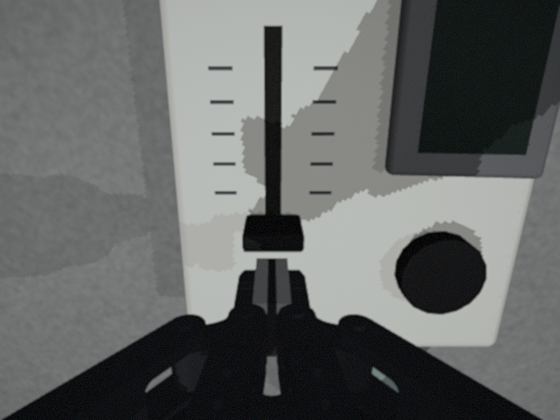

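The lever is still at home, with its near edge at row 250. The fingertips at row 259 have not touched it yet, so I'll keep creeping.

```bash

python3 -m handwheel '[[0.001,0,0,0],[0.001,0,0,0],[0,0,0,0]]' | grep -E "tool_pos|ft"
python3 -m handwheel '[[0.001,0,0,0],[0.001,0,0,0],[0,0,0,0]]'| grep -E "tool_pos|ft"
python3 -m handwheel '[[0.001,0,0,0],[0.001,0,0,0],[0,0,0,0]]'| grep -E "tool_pos|ft"
python3 - <<'E'
from h import *
lev()
E
```

```text
tool_pos: [581.9, -141.6, 82.8]
ft_force: [-0.0, 0.1, -0.2]
tool_pos: [581.1, -139.8, 82.7]
ft_force: [0.3, -0.5, 0.9]
tool_pos: [580.3, -138.0, 82.8]
ft_force: [-0.4, 0.2, 0.2]
tcp [-45.4 -49.5] u0 270 lever rows [226] [261] y far [-45.4 -31.8] near [-45.4 -50.1] t 6.55
```

```bash
python3 - <<'E'
from h import *
P=r.camera_params("side");s=r.sense();a=r.snapshot("side")[:,:,::-1];b=r.snapshot("wrist")[:,:,::-1]
u,v=map(int,proj(P,s["tool_pos"]));print(u,v,[ (proj(P,[*s["tool_pos"][:2],z])) for z in(83,133)])
A_=cv2.resize(a[v-70:v+50,u-60:u+60],(600,600),interpolation=cv2.INTER_CUBIC)
A_=cv2.drawMarker(A_.copy(),(300,350),(0,0,255),cv2.MARKER_CROSS,12)
B=cv2.resize(b[180:300,250-30:310],(200,267));A_=np.hstack([A_,np.pad(B,((0,333),(0,0),(0,0)))])
cv2.imwrite("pics/s2.png",A_)
E
```

```text
291 172 [(np.float64(291.6939188949152), np.float64(172.32249863041832)), (np.float64(291.69217934323837), np.float64(155.7286702913429))]
```

View pics/s2.png

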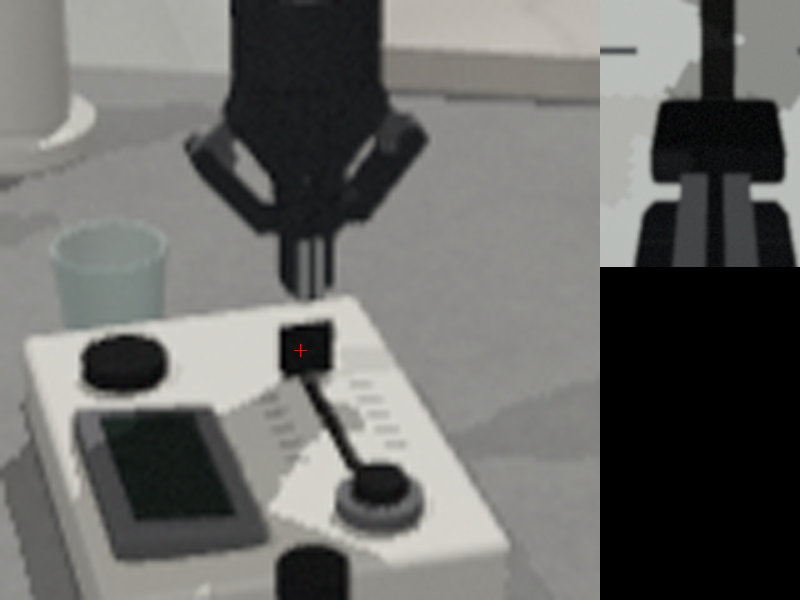

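The side crop shows the fingertips at crop (308,298), clearly above the lever top (row 322). They are well above the reported TCP (cross at (300,350)). Combining both views puts the real finger end about 36 mm behind the nominal TCP, so I've been hovering over the lever. I'll back off, go lower and re-measure.

```bash
python3 -m handwheel '[[-0.015,0,0,0],[-0.015,0,0,0],[0,0,0.01,0],[0,0,0.008,0],[0,0,0.005,0],[0,0,0,0],[0,0,0,0]]' | grep -E "tool_pos|ft"
python3 - <<'E'
from h import *
P=r.camera_params("side");s=r.sense();a=r.snapshot("side")[:,:,::-1]
u,v=map(int,proj(P,s["tool_pos"]));print(u,v,pho(s["tool_pos"]))
A_=cv2.resize(a[110:210,230:350],(720,600),interpolation=cv2.INTER_CUBIC)
# predicted fingertip front edge for h
for h,c in((30,(0,0,255)),(36,(0,255,0)),(42,(255,0,0))):
    y=pho(s["tool_pos"])[1]-10.3+.51*h
    p=proj(P,[*wor((-45,y)),s["tool_pos"][2]+h]);print(h,p)
    cv2.circle(A_,(int((p[0]-230)*6),int((p[1]-110)*6)),3,c,-1)
cv2.imwrite("pics/s3.png",A_)
E
```

```text
tool_pos: [592.5, -165.0, 59.4]
ft_force: [-1.0, -0.4, 0.4]
289 174 [-45.40886979 -79.05606943]
30 (np.float64(289.2871663076289), np.float64(166.12973571889341))
36 (np.float64(289.55834896267066), np.float64(164.69892342230196))
42 (np.float64(289.83243743334225), np.float64(163.25277947872826))
```

View pics/s3.png

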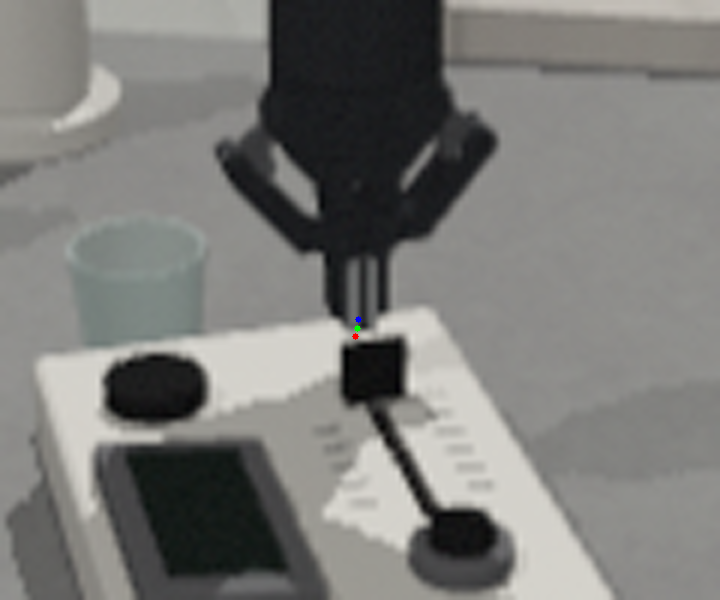

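The fingertip bottom is at crop (360,325), which matches the offset h≈37, so the tip is at z≈96 and in line with the lever. I'll lower 11 mm more, then approach.

```bash
python3 -m handwheel '[[0,0,0.006,0],[0,0,0.005,0],[0.004,0,0,0],[0.004,0,0,0],[0.004,0,0,0],[0,0,0,0]]' | grep -E "tool_pos|ft"
python3 -m handwheel '[[0.001,0,0,0],[0.001,0,0,0],[0,0,0,0]]' | grep -E "tool_pos|ft"
python3 -m handwheel '[[0.001,0,0,0],[0.001,0,0,0],[0,0,0,0]]' | grep -E "tool_pos|ft"
python3 -m handwheel '[[0.001,0,0,0],[0.001,0,0,0],[0,0,0,0]]' | grep -E "tool_pos|ft"
python3 -m handwheel '[[0.001,0,0,0],[0.001,0,0,0],[0,0,0,0]]' | grep -E "tool_pos|ft"
python3 - <<'E'
from h import *
lev()
E
```

```text
tool_pos: [587.7, -153.9, 49.0]
ft_force: [-0.1, 0.2, -0.9]
tool_pos: [587.0, -152.6, 48.9]
ft_force: [0.2, 0.6, 0.4]
tool_pos: [586.1, -150.7, 48.7]
ft_force: [-0.2, -0.2, -0.4]
tool_pos: [585.3, -149.1, 48.8]
ft_force: [-0.5, -1.4, 0.9]
tool_pos: [584.6, -147.5, 48.8]
ft_force: [1.7, -3.4, -0.8]
tcp [-45.4 -59.9] u0 270 lever rows [227] [261] y far [-45.4 -29.1] near [-45.3 -43. ] t 9.25
```

Contact came at TCP y≈-61.5, exactly where it was predicted (lever −45 − 16). Now I'll push over the first crest.

```bash
for k in 1; do :; done
python3 -m handwheel '[[0.001,0,0,0],[0.001,0,0,0],[0,0,0,0]]' | grep -E "tool_pos|ft"
python3 -m handwheel '[[0.001,0,0,0],[0.001,0,0,0],[0,0,0,0]]' | grep -E "tool_pos|ft"
python3 -m handwheel '[[0.001,0,0,0],[0.001,0,0,0],[0,0,0,0]]' | grep -E "tool_pos|ft"
python3 - <<'E'
from h import *
lev()
E
```

```text
tool_pos: [583.7, -145.5, 48.9]
ft_force: [1.5, -3.2, -1.4]
tool_pos: [582.6, -143.1, 48.8]
ft_force: [-0.2, -1.6, 0.1]
tool_pos: [581.8, -141.2, 48.7]
ft_force: [0.4, 0.3, -0.9]
tcp [-45.3 -53. ] u0 270 lever rows [214] [258] y far [-45.4 -17.1] near [-45.3 -34.8] t 10.2
```

The lever jumped to the first click (near edge −50 → −34.8). Now the second.

```bash

python3 -m handwheel '[[0.002,0,0,0],[0.002,0,0,0],[0.001,0,0,0],[0.001,0,0,0],[0.001,0,0,0],[0,0,0,0]]' | grep -E "tool_pos|ft"
python3 -m handwheel '[[0.001,0,0,0],[0.001,0,0,0],[0.001,0,0,0],[0,0,0,0]]' | grep -E "tool_pos|ft"
python3 -m handwheel '[[0.001,0,0,0],[0.001,0,0,0],[0,0,0,0]]' | grep -E "tool_pos|ft"
python3 -m handwheel '[[0.001,0,0,0],[0.001,0,0,0],[0,0,0,0]]' | grep -E "tool_pos|ft"
python3 - <<'E'
from h import *
lev()
E
```

```text
tool_pos: [579.0, -135.3, 48.8]
ft_force: [0.4, -0.5, -0.4]
tool_pos: [578.0, -133.0, 48.9]
ft_force: [1.4, -2.9, -1.9]
tool_pos: [577.1, -131.0, 48.9]
ft_force: [2.6, -4.2, -2.4]
tool_pos: [575.9, -128.6, 48.8]
ft_force: [0.0, -2.4, 0.2]
tcp [-45.5 -39.1] u0 271 lever rows [227] [261] y far [-45.1  -8.3] near [-45.  -22.3] t 11.85
```

```bash

python3 -m handwheel '[[0.001,0,0,0],[0,0,0,0],[0,0,0,0]]' | grep -E "tool_pos|ft"
python3 - <<'E'
from h import *
lev()
E
python3 -m handwheel '[[0.001,0,0,0],[0,0,0,0],[0,0,0,0]]' | grep -E "tool_pos|ft"
python3 - <<'E'
from h import *
im=lev();cv2.imwrite("pics/w4.png",im[:,:,::-1])
E
```

```text
tool_pos: [575.5, -127.7, 48.6]
ft_force: [-0.0, 0.4, -0.4]
tcp [-45.5 -38.1] u0 271 lever rows [227] [261] y far [-45.1  -7.2] near [-45.  -21.2] t 12.2
tool_pos: [575.3, -127.2, 48.8]
ft_force: [0.2, 0.7, -0.7]
tcp [-45.5 -37.5] u0 271 lever rows [213] [256] y far [-45.1  -1.2] near [-45.  -18.5] t 12.55
```

View pics/w4.png

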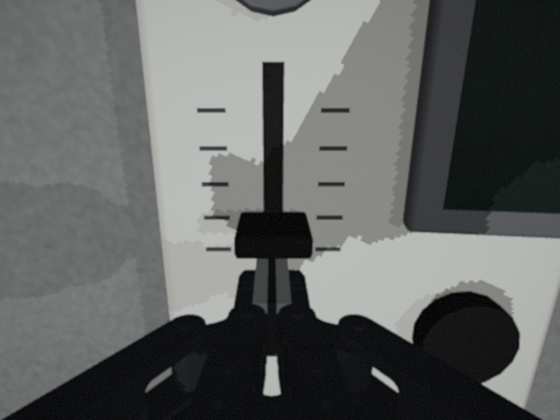

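The lever now covers the row-217 mark, which is the second click (marks at rows 249, 217, 184, 148, 110). Now the third, gently.

```bash

python3 -m handwheel '[[0.002,0,0,0],[0.002,0,0,0],[0.001,0,0,0],[0.001,0,0,0],[0.001,0,0,0],[0,0,0,0]]' | grep -E "tool_pos|ft"
python3 -m handwheel '[[0.001,0,0,0],[0.001,0,0,0],[0.001,0,0,0],[0,0,0,0]]' | grep -E "tool_pos|ft"
python3 -m handwheel '[[0.001,0,0,0],[0.001,0,0,0],[0,0,0,0],[0,0,0,0]]' | grep -E "tool_pos|ft"
python3 -m handwheel '[[0.001,0,0,0],[0,0,0,0],[0,0,0,0]]' | grep -E "tool_pos|ft"
python3 - <<'E'
from h import *
lev()
E
```

```text
tool_pos: [572.4, -120.8, 48.8]
ft_force: [0.8, 1.0, 0.0]
tool_pos: [571.3, -118.4, 48.9]
ft_force: [1.6, -3.9, -2.0]
tool_pos: [570.4, -116.4, 48.9]
ft_force: [1.5, -4.5, -1.2]
tool_pos: [569.8, -115.3, 48.8]
ft_force: [2.0, -3.2, -0.7]
tcp [-45.5 -24.4] u0 271 lever rows [227] [261] y far [-45.1   6.4] near [-45.1  -7.6] t 14.3
```

```bash

python3 -m handwheel '[[0.001,0,0,0],[0,0,0,0],[0,0,0,0]]' | grep -E "tool_pos|ft"
python3 - <<'E'
from h import *
lev()
E
python3 -m handwheel '[[0.001,0,0,0],[0,0,0,0],[0,0,0,0]]' | grep -E "tool_pos|ft"
python3 - <<'E'
from h import *
lev()
E
```

```text
tool_pos: [569.4, -114.2, 48.8]
ft_force: [-0.7, -2.0, 0.4]
tcp [-45.5 -23.3] u0 271 lever rows [227] [261] y far [-45.1   7.5] near [-45.   -6.5] t 14.65
tool_pos: [568.9, -113.2, 48.7]
ft_force: [0.7, -0.7, -1.1]
tcp [-45.6 -22.2] u0 271 lever rows [227] [261] y far [-45.2   8.7] near [-45.1  -5.3] t 15.0
```

```bash

python3 -m handwheel '[[0.001,0,0,0],[0,0,0,0],[0,0,0,0],[0,0,0,0]]' | grep -E "tool_pos|ft"
python3 - <<'E'
from h import *
im=lev();cv2.imwrite("pics/w5.png",im[:,:,::-1])
E
```

```text
tool_pos: [568.6, -112.7, 48.7]
ft_force: [-0.5, 0.4, -0.3]
tcp [-45.6 -21.6] u0 271 lever rows [212] [256] y far [-45.2  15.2] near [-45.1  -2.6] t 15.45
```

The near edge is at −2.6 (= −50 + 47.4), so the lever is in the third click. I'll retreat, rise and locate the key.

```bash

python3 -m handwheel '[[-0.01,0,0,0],[-0.01,0,0,0],[0,0,-0.03,0],[0,0,-0.04,0],[0,0,-0.03,0],[0.02,0,0,0],[0.02,0,0,0],[0,0,0,0],[0,0,0,0]]' | grep -E "tool_pos|ft"
python3 - <<'E'
from h import *
s=r.sense();P=wristP(s);im=r.snapshot("wrist");cv2.imwrite("pics/w6.png",im[:,:,::-1])
print(s["time"],s["tool_pos"],s["tcp_rot"],pho(s["tool_pos"]))
d=(im.max(2)<50).astype(np.uint8);d[250:]=0
n,l,st,ce=cv2.connectedComponentsWithStats(d)
for i in range(1,n):
    if st[i,4]>60: print(st[i],ce[i].round(1),[pho(ray(P,*ce[i],z)).round(1).tolist() for z in(70,92,103)])
E
```

```text
tool_pos: [560.6, -95.1, 148.9]
ft_force: [0.5, -0.4, -0.7]
16.4 [560.58616708 -95.11076526 148.91970043] [1.79993053e+02 3.18735084e-02 1.14704596e+02] [-45.62468381  -2.26533797]
[ 251   40   44   48 1634] [272.4  63.9] [[-44.8, 91.5], [-44.8, 90.4], [-44.9, 89.9]]
[359  44   9  98 159] [362.7  89.3] [[16.6, 75.9], [11.3, 76.1], [8.7, 76.2]]
[  374    60    97   152 11682] [419.  132.7] [[58.9, 47.1], [49.9, 49.8], [45.4, 51.1]]
[ 251  126   43  124 1866] [272.2 193. ] [[-44.3, 2.1], [-44.4, 8.6], [-44.4, 11.9]]
```

View pics/w6.png

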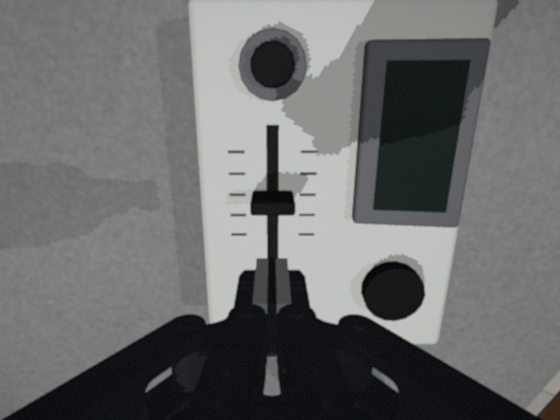

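The lever sits at the third mark pair (row 195), and the key centre is at (272,64), i.e. photometer (−45, 91). I'll move over it and descend.

```bash

python3 -m handwheel '[[0.03,0,0,0],[0.03,0,0,0],[0.02,0,0,0],[0.013,0.001,0,0],[0,0,0,0],[0,0,0.03,0],[0,0,0.03,0],[0,0,0.02,0],[0,0,0.004,0],[0,0,0,0]]' | grep -E "tool_pos|ft"
python3 - <<'E'
from h import *
s=r.sense();print(s["time"],pho(s["tool_pos"]),s["tool_pos"][2])
E
python3 -m handwheel '[[0,0,0.001,0],[0,0,0.001,0],[0,0,0.001,0],[0,0,0,0]]' | grep -E "tool_pos|ft"
```

```text
tool_pos: [522.1, -10.4, 64.3]
ft_force: [0.3, -1.3, 1.0]
17.45 [-45.64884532  90.75692432] 64.28948249906009
tool_pos: [522.7, -9.7, 62.4]
ft_force: [-0.4, 0.3, 0.1]
```

```bash

python3 -m handwheel '[[0,0,0.002,0],[0,0,0.002,0],[0,0,0,0]]' | grep -E "tool_pos|ft"
python3 -m handwheel '[[0,0,0.001,0],[0,0,0.001,0],[0,0,0,0]]' | grep -E "tool_pos|ft"
python3 -m handwheel '[[0,0,0.001,0],[0,0,0.001,0],[0,0,0,0]]' | grep -E "tool_pos|ft"
python3 -m handwheel '[[0,0,0.001,0],[0,0,0.001,0],[0,0,0,0]]' | grep -E "tool_pos|ft"
```

```text
tool_pos: [522.3, -9.6, 57.6]
ft_force: [0.5, 0.6, 0.6]
tool_pos: [522.3, -9.6, 55.8]
ft_force: [-1.0, 0.5, 2.3]
tool_pos: [522.4, -9.6, 53.8]
ft_force: [-2.5, 1.3, 3.7]
tool_pos: [522.4, -9.6, 51.8]
ft_force: [-1.8, 1.7, 4.1]
```

```bash

python3 -m handwheel '[[0,0,0.001,0],[0,0,0,0],[0,0,0,0]]' | grep -E "tool_pos|ft"
python3 -m handwheel '[[0,0,0.001,0],[0,0,0,0],[0,0,0,0]]' | grep -E "tool_pos|ft"
```

```text
tool_pos: [522.4, -9.6, 51.4]
ft_force: [-4.9, 0.6, 9.8]
tool_pos: [522.6, -9.6, 51.3]
ft_force: [-8.6, 2.0, 16.9]
```

The key has bottomed out (force 17 N, no further travel). I'll release, rise and check.

```bash

python3 -m handwheel '[[0,0,-0.004,0],[0,0,-0.01,0],[0,0,-0.03,0],[0,0,-0.03,0],[0,0,-0.03,0],[-0.045,0,0,0],[-0.045,0,0,0],[0,0,0,0],[0,0,0,0]]' | grep -E "tool_pos|ft"
python3 - <<'E'
from h import *
s=r.sense();P=wristP(s);im=r.snapshot("wrist");cv2.imwrite("pics/w7.png",im[:,:,::-1])
print(s["time"],pho(s["tool_pos"]),s["tool_pos"][2])
d=(im.max(2)<50).astype(np.uint8);d[250:]=0
n,l,st,ce=cv2.connectedComponentsWithStats(d)
for i in range(1,n):
    if st[i,4]>60: print(st[i],ce[i].round(1),[pho(ray(P,*ce[i],z)).round(1).tolist() for z in(70,92,103)])
E
```

```text
tool_pos: [559.8, -92.3, 153.5]
ft_force: [-0.2, 0.0, 0.3]
20.55 [-45.13961117   0.6146159 ] 153.46704048953555
[ 251   46   43   47 1540] [271.5  69.3] [[-44.7, 91.4], [-44.7, 90.5], [-44.7, 90.1]]
[357  49   8  91 124] [360.1  91.9] [[16.7, 77.0], [11.5, 77.3], [8.9, 77.5]]
[  372    65    93   148 11120] [415.2 136.1] [[58.8, 46.8], [50.1, 49.7], [45.7, 51.1]]
[ 251  130   42  120 1789] [271.6 193.9] [[-44.3, 3.0], [-44.3, 9.6], [-44.3, 12.8]]
```

View pics/w7.png

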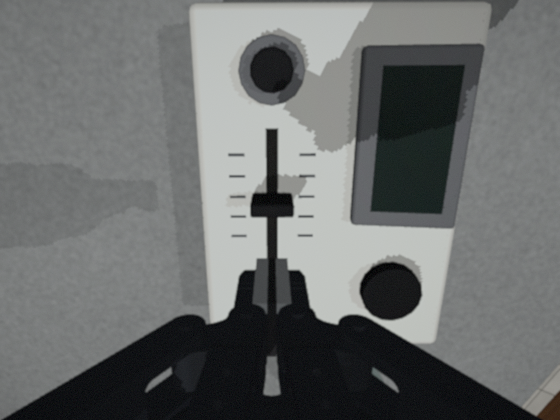

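The lever is still at the third mark (row 197), the key is up at (272,69), and the photometer hasn't moved. The arm is clear of everything.

```bash
python3 -c "
from bench import r
print(r.hand_in())"
```

```text
the job is handed in; nothing more can be done
None
```

The lever rests in the third click, the key was pressed right down (it stopped at about 17 N) and has sprung back, and the job is handed in at about 20.6 s; no verdict came back.

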